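# Pop a hub's dust cap with a pry lever, then hold the spring jaw open at the mark

### The arm

A 6-joint arm with a two-finger parallel gripper is mounted at the origin on the work surface. World frame = base frame: x ahead of the robot, y to its left, z up, the work surface at z = 0. Lengths are in m, angles in rad, forces in N, time in s.
With the tool pointing down it reaches from about 0.35 to 0.975 m from the base axis. Payload 4.9 kg.
Tool frame: the origin (TCP) lies midway between the tips of the shut fingers; the grasp point (between the pads) lies 19 mm behind it; z points along the fingers, y is the line along which they close (so a half turn about z gives the same grasp; the last joint's range is limited). The gripper opens to 85 mm and grips with 20 to 120 N. Pads are 22 mm wide; open, the fingers measure 114 mm over their backs; the gripper's body (76 mm by 85 mm) begins 54 mm behind the grasp point. The pads swing forward as they close: fully open they stand 13 mm farther back than shut.
Start: joints at [1.216, 0.053, 1.613, -0, 1.476, -0.119], TCP at [0.146, 0.608, 0.231] pointing down, gripper open.
Joint ranges: [-3.01, 3.01], [-1.01, 2.22], [0.06, 2.58], [-1.02, 4.17], [0.09, 2.62], [-3.14, 3.14]. Speed limits (rad/s): [2.57, 2.57, 3.14, 3.14, 3.14, 3.14].

### API

Orientations are given as a rotation vector (axis times angle).
In Python, from station import ctrl gives the robot as it stands.
- The arm moves only by the tool step_arm, never from a script. Its argument "targets" is a list of rows, each an object with "travel": the shift along the world's x, y, z as a fraction of full scale, a list of three; "angular": the turn, a rotation vector about the world's x, y, z as a fraction of full scale, a list of three; "gripper": the opening, from 0 (shut) to 1 (fully open). In form: [{"travel": [x, y, z], "angular": [rx, ry, rz], "gripper": gripper}, ...]. A call has 1 to 10 rows; each row is the pose to reach, as a shift and turn from the pose commanded when the call began; what a row does not reach only later rows make up. Full scale, the value 1, is 0.6 m for a shift and pi/4 rad for a turn. A row lasts 1/10 s, in which the tool goes at most 50 mm and 8.59 degrees, less where a joint would pass 70% of its speed; a pose out of reach is approached as far as the arm can. A call with a number of a shift or a turn outside -1 to 1 is refused whole. A call with a gripper value outside its range is refused whole. The fingers move at their own pace and stop on an object; "squeeze" is the grip in N (left out, the last holds). Time passes only in rows, so rows that repeat a pose let the fingers close. It gives the time, the measured TCP pose, the force, the opening and the grip force at its end, in the units of the state.
- ctrl.get_obs(): the state, without advancing time (a new reading comes with each control period).
- ctrl.get_image(name): name is "scene" or "top" or "wrist"; returns a dict with "img" (384x512x3 uint8, red, green, blue), "fx", "fy", "cx", "cy" (pixels), "rvec" (rotation vector, rad) and "tvec" (3), from world to camera coordinates, as OpenCV has them. Camera axes: x right, y down, z forward; pixel columns grow to the right and rows downward; lengths in m; the calibration is good to about 2 mm. A picture is of the moment at which its call begins. There is no depth.
- ctrl.finish_job(): hands the job in; it is judged then, once.
The state is a dict: "t": time; "q": joint angles; "dq": joint speeds; "effort": joint torques, N m; "tool_pos": TCP position; "tool_rot": TCP orientation; "contact_force": force on the tool from outside, world axes, zero at the start; "wrist_torque": the same for the moment, N m; "opening": finger opening in m; "grip_force": force on a finger pad.
Only numpy, scipy, OpenCV 4.12 (cv2) and the standard library are available. Lean on these libraries where they do the work, as an engineer would, in place of code of your own. Each camera call takes 0.05 s, during which the arm holds its last target. There are 200 camera calls.

### The job

Slip the yellow pry lever's blade under the lip of the red dust cap on the bicycle hub and lever the cap up until it has snapped out of its seat, keeping your fingers off the cap, then lay the lever flat back on the bench. Then pull the holding fixture's spring jaw open by its orange handle until its pointer stands at the green rider, and finish while still holding it there in your fingers, so that I can take the hub out. Do not shift the green rider and leave the other things on the bench where they are.

Things in the scene. Friction and masses are not known exactly. Their poses are not given: they have to be found in the camera images.
- fixture: Blue hub-holding fixture, screwed to the bench. Origin on the hub's axis at bench height, z up, jaw slides along y. Base plate 12 mm thick, x -55 to 55, y -210 to 70 mm. Hub stands on the origin; its -x side is free. Fixed jaw x -30 to 30, y 20 to 48, top z 38. Spring jaw on the -y side. End post 70 wide in x, y -198 to -208, top z 34.
- hub_flange (a point): Middle of the hub's upper flange, on the hub's axis 45 mm above the bench; axes as the fixture's. Flange: round, radius 32, top at this height. Above it a boss of radius 20 rises 8 mm and carries the cap's lip (radius 29): so a gap 8 mm high and 9 mm deep runs all round between flange and lip.
- cap: Red plastic cap, 30 g. Origin on its axis, under its lip (disc radius 29, 4 mm thick, dome to 8 mm up), z up. A plug 14 mm deep snaps past two spring balls at the fixture's +y and -y. Seated 53 mm above the bench. Lifting the middle of the -x edge 9 to 15 mm with about 6 N snaps it out; it then stays loose about 6 mm higher, or steeply tilted, or comes off. If one side still sits, lever again.
- lever: Pry lever, 165 mm long, 120 g, lying on the bench. Origin under the handle at bench height, x towards the blade's tip, z up. Yellow and black handle 22 by 22 mm, x -85 to 20, z 0 to 22; flat steel blade 14 mm wide and 3 mm thick, x 20 to 80, its mid-plane at z 11 (parallel to the bench).
- lever_grip (a point): Good place to grip the lever: on the handle's centre line at lever x 5, z 11; 75 mm behind the tip.
- lever_tip (a point): Middle of the end of the lever's blade (lever x 80, z 11).
- jaw (a joint): How far the spring jaw is pulled open along the fixture's -y, in m: 0 shut (start) to 0.070. A spring pulls it shut: about 5 N at 0, 13 N at 0.070; let go, it snaps back.
- jaw_handle (a point): Grip point on the jaw's upright orange handle, 15 mm below its top. The handle is a plate 36 mm wide (fixture x), 12 mm thick (fixture y), from z 33 up to z 87 above the bench, at fixture x 0, y -100 with the jaw shut; it moves with the jaw. The jaw's block below it reaches up to z 33.
- jaw_pointer (a point): Line on the end of the jaw's pointer arm, which sticks out to fixture +x over the white scale; moves with the jaw.
- mark (a joint): Place of the green rider on the scale, in m, in the same sense as the jaw: the pointer stands at the middle of the rider when joint jaw equals joint mark. Drawn afresh each time, 0.030 to 0.055; stiff, stays where it is.
- mark_line (a point): Middle of the green rider (18 mm in fixture x, 6 mm in y) on the white scale, raised to the pointer's height; the pointer must stand at the same fixture y.
- wrench: Steel spanner about 170 mm long lying on the bench, to be left alone. Origin at its middle.
- can_red: Red spray can, radius 26, 170 mm tall, to be left alone. Origin at the middle of its base.
- can_white: White spray can, radius 26, 190 mm tall, to be left alone. Origin at the middle of its base.
- jar: White grease jar with green lid, radius 35, 70 mm tall, to be left alone. Origin at the middle of its base.
- sprocket: Dark steel ring lying flat, radius 45, 8 mm thick, to be left alone. Origin at the middle of its underside.
- driver: Screwdriver with red handle lying on the bench, to be left alone. Origin on its underside.
Mind the look-alikes: they are no part of the job. Several things look just like the lever: the one meant starts farthest from the robot's base. Several things have the shape of the cap; the one meant has the colours described above.

How it is judged:
On the way, in this order (a step that is already met when the one before it is completed fails the run):
1. the lever pushes against the seated cap (contact force between lever and cap above 1 N), for 0.04 s.
2. the cap is out of its snap seat ((z of cap in the frame of fixture above 0.0575 m or angle between cap's own z axis and vertical above 0.28 rad)), for 0.2 s.
3. the lever lies flat on the bench, let go (height (world z) of lever below 0.006 m and angle between lever's own z axis and vertical below 0.15 rad and contact force between the fingers and lever below 0.1 N and linear speed of lever below 0.02 m/s), for 0.2 s.
4. the fingers hold the jaw with its pointer at the green rider (y of jaw_pointer in the frame of mark_line between -0.004 and 0.004 m and contact force between the fingers and jaw above 2 N), for 0.2 s.
At the end, for the whole second after the job is handed in: The fingers hold the jaw still (over 2 N) with its pointer within 4 mm of the middle of the green rider, nothing else holding it; the cap is out of its snap seat (at least 4.5 mm up, or tilted over 0.28 rad, or off the hub); the lever lies flat on the bench, let go (all of step 3 and all of step 4 and (z of cap in the frame of fixture above 0.0575 m or angle between cap's own z axis and vertical above 0.28 rad or horizontal distance between cap and fixture above 0.03 m) and velocity of joint jaw between -0.01 and 0.01 m/s and contact force between lever and jaw below 0.1 N); the arm keeps its last pose, push and grip.
It fails at once if the fingers touch the cap (contact force between the fingers and cap above 1 N).
It fails at once if the green rider is shifted along its scale (distance of mark_line from where it was at the start of the episode above 0.003 m).
It fails at once if a bystander is moved by more than 20 mm or tipped over (distance of any of wrench, can_red, can_white, jar, sprocket, driver from where it was at the start of the episode above 0.02 m or angle between any of can_red, can_white, jar's own z axis and vertical above 0.5 rad).
It also fails if it takes over 51 s, if anything falls off the work surface, if the arm or the gripper's body presses on something with over 40 N, if the wrist force passes 120 N, or if a joint passes its speed limit or range.

## Working session

There is one attempt and no reset: what is moved stays moved. The work goes in short steps, Python scripts to look and compute and a tool call to move; the robot and the scene stay as the last step left them, time stands still between calls to the robot, and variables do not carry over. Pictures are saved under pics/ and viewed, at most 10 in all, crops included, and the job is handed in when it is done.

Besides the shell and the picture viewer there is one more tool, called after "Request:" by a JSON object that holds its "api" and its "payload". step_arm: Moves the arm, as the interface text tells. Its arguments: {"type":"object","properties":{"targets":{"type":"array"},"squeeze":{"type":"number"}},"required":["targets"]}

```bash
mkdir -p pics
cat > h.py <<'E'
import numpy as np, cv2, pickle
from station import ctrl
def snap(n,f):
    d=ctrl.get_image(n); pickle.dump(d,open(f'pics/{f}.pkl','wb')); return d
def ray(d,u,v,z):
    R=cv2.Rodrigues(np.array(d['rvec'],float))[0]; t=np.array(d['tvec'],float).ravel()
    c=-R.T@t; r=R.T@np.array([(u-d['cx'])/d['fx'],(v-d['cy'])/d['fy'],1]); return c+r*(z-c[2])/r[2]
def proj(d,P):
    R=cv2.Rodrigues(np.array(d['rvec'],float))[0]; p=R@np.array(P,float)+np.array(d['tvec'],float).ravel()
    return np.array([d['cx']+d['fx']*p[0]/p[2],d['cy']+d['fy']*p[1]/p[2]])
E
python3 - <<'E'
from h import *
for n in ['top','scene']:
    d=snap(n,n+'0'); im=d['img'][:,:,::-1]
    cv2.imwrite(f'pics/{n}0.png',cv2.resize(im,(800,600),interpolation=cv2.INTER_CUBIC))
    print(n,d['fx'],d['cx'],d['cy'],d['rvec'],d['tvec'])
print(ctrl.get_obs())
E
```

```text
top 392.68106125587576 253.67949683648044 192.46397997777433 [ 2.14442102 -2.07292894  0.22634479] [-0.02891429  0.6007038   1.1336424 ]
scene 396.690957857395 254.09061691919393 190.96972057415056 [ 1.56300311  1.94012361 -0.83181726] [ 0.14451713 -0.34770706  1.74153491]
{'t': 0.1, 'q': array([ 1.21599149e+00,  5.33141148e-02,  1.61419182e+00, -1.54735854e-05,
        1.47598592e+00, -1.18998940e-01]), 'dq': array([ 7.47925347e-05, -2.08275299e-03, -4.13940602e-03,  1.44449864e-03,
       -8.46469982e-04, -1.40823932e-04]), 'effort': array([ 6.84257157e-04, -3.94904423e+01, -3.71360779e+01, -1.08426002e-04,
        3.92949645e-03, -7.56653833e-06]), 'tool_pos': array([0.14581853, 0.6071599 , 0.23015054]), 'tool_rot': array([-3.69492322e-01, -3.11935331e+00,  2.90521197e-03]), 'contact_force': array([-0.38367496,  0.07999904,  0.15636594]), 'wrist_torque': array([-0.03203466, -0.02040805,  0.01117268]), 'grip_force': 0.0, 'opening': 0.08537058887904106}
```

View pics/top0.png

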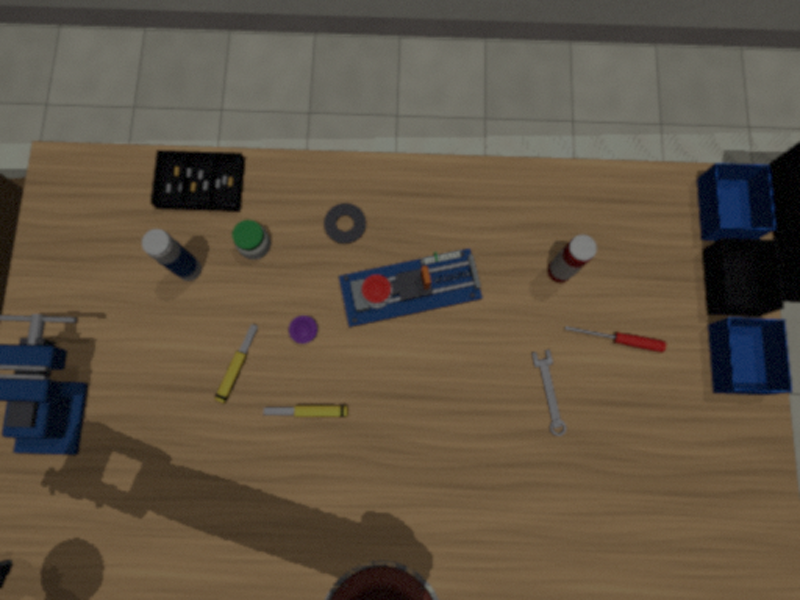

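View pics/scene0.png

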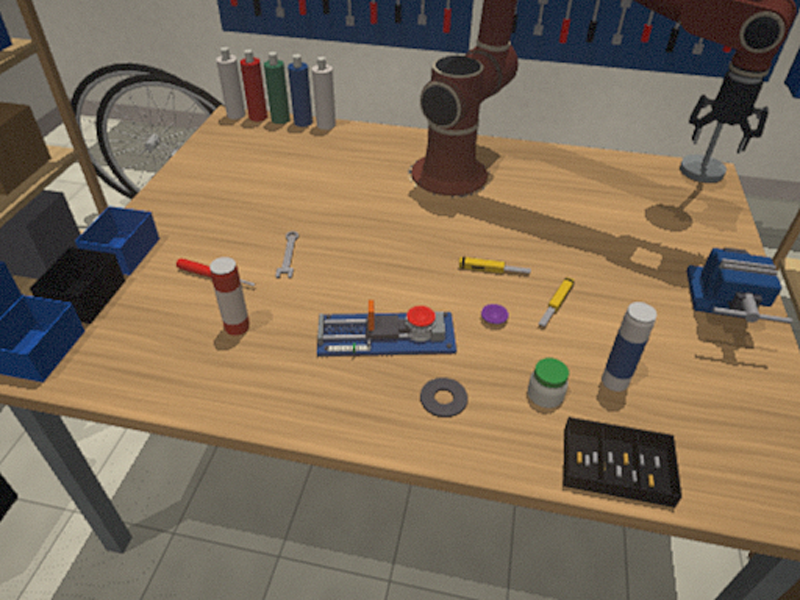

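The top view shows lever A around (238,365) and lever B around (305,410). The fixture is around (410,288), with the cap at (376,290). Next I'll enlarge this area to read positions.

Run:
```python
from h import *
d=pickle.load(open('pics/top0.pkl','rb'));im=d['img'][:,:,::-1]
c=cv2.resize(im[145:275,130:320],None,fx=4.2,fy=4.2,interpolation=cv2.INTER_CUBIC)
c=cv2.convertScaleAbs(c,alpha=1.5)
cv2.imwrite('pics/c1.png',c)
for p in [(238,365),(305,410),(376,290)]: print(ray(d,p[0]*.64,p[1]*.64,0.02))
```

```text
[0.47007664 0.30058317 0.02      ]
[0.38691273 0.16240104 0.02      ]
[0.63184407 0.0337718  0.02      ]
```

View pics/c1.png

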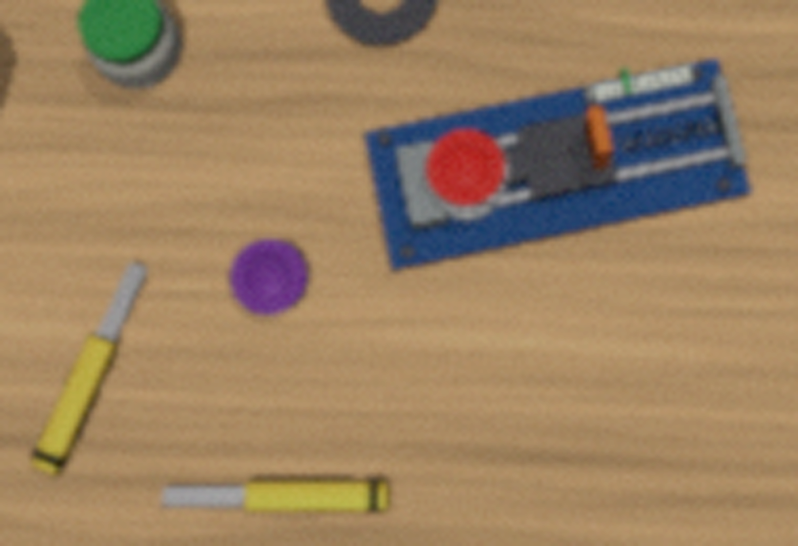

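Run:
```python
from h import *
from scipy.optimize import least_squares
d=pickle.load(open('pics/top0.pkl','rb'))
px=lambda x,y:(130+(x+.5)/4.2-.5,145+(y+.5)/4.2-.5)
F=[((55,70),(367,133)),((55,-210),(716,60)),((-55,-210),(749,192)),((-55,70),(393,269))]
def f(p):
    c,s=np.cos(p[2]),np.sin(p[2]);r=[]
    for (x,y),q in F:
        w=[p[0]+(c*x-s*y)/1e3,p[1]+(s*x+c*y)/1e3,.012]; r+=list(proj(d,w)-px(*q))
    return r
s=least_squares(f,[.63,.03,0]);print('fix',s.x,s.fun)
print('cap',ray(d,*px(465,167),.058))
t=ray(d,*px(138,267),.011);b=ray(d,*px(105,340),.0125);e=ray(d,*px(47,463),.022);print('tip',t,'neck',b,'end',e,np.linalg.norm((t-e)[:2]),np.arctan2(*(t-e)[1::-1]))
u=(t-e)[:2];u/=np.linalg.norm(u);print('grip',t[:2]-u*.075,e[:2]+u*.090)
w=snap('wrist','w0'); R=cv2.Rodrigues(np.array(w['rvec']))[0];print('wristcam pos',-R.T@w['tvec'],R, w['fx'])
```

```text
fix [0.62635781 0.0330095  0.24845007] [-0.95873875 -0.22031698  0.51551794 -0.55271015  0.8572291   0.30761624
 -0.40562317  0.3687044 ]
cap [0.62677852 0.03343011 0.058     ]
tip [0.55220065 0.27793407 0.011     ] neck [0.49612331 0.29755007 0.0125    ] end [0.4039182  0.32943395 0.022     ] 0.15697109076451243 -0.3342757998037102
grip [0.48135204 0.30254045] [0.48893653 0.29990629]
wristcam pos [0.06374577 0.6276998  0.37404995] [[ 0.23274236  0.97253688 -0.00173395]
 [ 0.91946442 -0.2194597   0.32622481]
 [ 0.31688513 -0.07752063 -0.94529063]] 294.9730008206193
```

Request:
{"api": "step_arm", "payload": {"targets": [{"travel": [0.565, -0.51, -0.117], "angular": [0, 0, -0.126], "gripper": 1}, {"travel": [0.565, -0.51, -0.117], "angular": [0, 0, -0.126], "gripper": 1}, {"travel": [0.565, -0.51, -0.117], "angular": [0, 0, -0.126], "gripper": 1}, {"travel": [0.565, -0.51, -0.117], "angular": [0, 0, -0.126], "gripper": 1}, {"travel": [0.565, -0.51, -0.117], "angular": [0, 0, -0.126], "gripper": 1}, {"travel": [0.565, -0.51, -0.117], "angular": [0, 0, -0.126], "gripper": 1}, {"travel": [0.565, -0.51, -0.117], "angular": [0, 0, -0.126], "gripper": 1}, {"travel": [0.565, -0.51, -0.117], "angular": [0, 0, -0.126], "gripper": 1}, {"travel": [0.565, -0.51, -0.117], "angular": [0, 0, -0.126], "gripper": 1}, {"travel": [0.565, -0.51, -0.117], "angular": [0, 0, -0.126], "gripper": 1}]}}

```text
t: 1.15
tool_pos: [0.4872, 0.2982, 0.1598]
tool_rot: [-0.531, -3.096, 0.003]
contact_force: [-1.0, 0.7, -0.7]
opening: 0.0857
grip_force: 0.0
```

Run:
```python
from h import *
d=snap('wrist','w1');im=d['img'][:,:,::-1]
cv2.imwrite('pics/w1.png',cv2.resize(cv2.convertScaleAbs(im,alpha=1.5),(800,600),interpolation=cv2.INTER_CUBIC))
o=ctrl.get_obs();print(o['t'],o['tool_pos'],o['tool_rot'],o['dq'])
```

```text
1.2 [0.48703371 0.29855934 0.15984442] [-5.30449191e-01 -3.09573965e+00  2.84263455e-03] [ 0.06876166 -0.02514293  0.01049055  0.02797865  0.02187052  0.04724599]
```

View pics/w1.png

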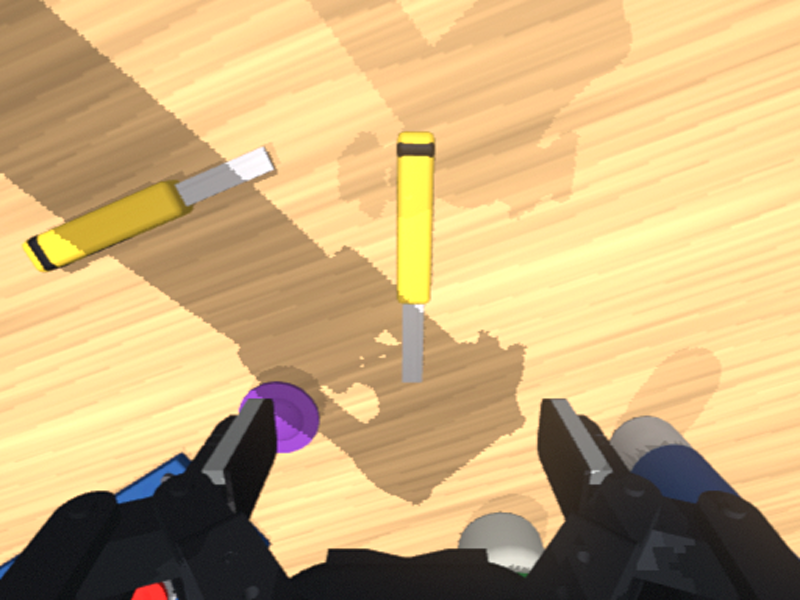

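The wrist view shows lever A nearly vertical in the picture: tip at (412,382), neck at (414,303), end of the handle at (416,131).

Run:
```python
from h import *
d=pickle.load(open('pics/w1.pkl','rb'))
q=lambda x,y:((x+.5)*.64-.5,(y+.5)*.64-.5)
t=ray(d,*q(412,382),.0125);n=ray(d,*q(414,304),.021);e=ray(d,*q(416.5,133),.022)
u=(t-e)[:2];L=np.linalg.norm(u);u/=L
print(t,n,e,L,np.arctan2(u[1],u[0]));print(t[:2]-u*.075,n[:2]-u*.015,e[:2]+u*.09)
```

```text
[0.5562427  0.27812097 0.0125    ] [0.49891284 0.2993654  0.021     ] [0.4015565  0.33459758 0.022     ] 0.16467369907602505 -0.35006698256906793
[0.48579147 0.30384303] [0.48482259 0.30450981] [0.48609798 0.30373112]
```

Request:
{"api": "step_arm", "payload": {"targets": [{"travel": [0.001, 0.003, -0.08], "angular": [0, 0, -0.014], "gripper": 1}, {"travel": [0.001, 0.003, -0.16], "angular": [0, 0, -0.014], "gripper": 1}, {"travel": [0.001, 0.003, -0.22], "angular": [0, 0, -0.014], "gripper": 1}, {"travel": [0.001, 0.003, -0.25], "angular": [0, 0, -0.014], "gripper": 1}, {"travel": [0.001, 0.003, -0.26], "angular": [0, 0, -0.014], "gripper": 1}, {"travel": [0.001, 0.003, -0.26], "angular": [0, 0, -0.014], "gripper": 1}]}}

```text
t: 1.8
tool_pos: [0.4845, 0.3041, 0.0045]
tool_rot: [-0.538, -3.094, 0.001]
contact_force: [0.2, -0.5, 0.5]
opening: 0.0855
grip_force: 0.0
```

Request:
{"api": "step_arm", "payload": {"targets": [{"travel": [0.001, 0, 0], "angular": [0, 0, -0.007], "gripper": 0}, {"travel": [0.001, 0, 0], "angular": [0, 0, -0.007], "gripper": 0}, {"travel": [0.001, 0, 0], "angular": [0, 0, -0.007], "gripper": 0}, {"travel": [0.001, 0, 0], "angular": [0, 0, -0.007], "gripper": 0}, {"travel": [0.001, 0, 0], "angular": [0, 0, -0.007], "gripper": 0}, {"travel": [0.001, 0, 0], "angular": [0, 0, -0.007], "gripper": 0}, {"travel": [0.001, 0, 0], "angular": [0, 0, -0.007], "gripper": 0}], "squeeze": 100}}

```text
t: 2.5
tool_pos: [0.4871, 0.3038, 0.0063]
tool_rot: [0.549, 3.092, 0.001]
contact_force: [-0.7, 0.9, 6.6]
opening: 0.0195
grip_force: 99.8
```

Request:
{"api": "step_arm", "payload": {"targets": [{"travel": [0, 0, 0.08], "angular": [0, 0, 0], "gripper": 0}, {"travel": [0, 0, 0.16], "angular": [0, 0, 0], "gripper": 0}, {"travel": [0, -0.08, 0.242], "angular": [0, 0, 0.15], "gripper": 0}, {"travel": [0.005, -0.16, 0.242], "angular": [0, 0, 0.3], "gripper": 0}, {"travel": [0.01, -0.24, 0.242], "angular": [0, 0, 0.45], "gripper": 0}, {"travel": [0.015, -0.32, 0.242], "angular": [0, 0, 0.6], "gripper": 0}, {"travel": [0.018, -0.4, 0.242], "angular": [0, 0, 0.761], "gripper": 0}, {"travel": [0.018, -0.48, 0.242], "angular": [0, 0, 0.761], "gripper": 0}, {"travel": [0.018, -0.506, 0.242], "angular": [0, 0, 0.761], "gripper": 0}, {"travel": [0.018, -0.506, 0.242], "angular": [0, 0, 0.761], "gripper": 0}]}}

```text
t: 3.5
tool_pos: [0.4965, -0.0027, 0.1496]
tool_rot: [0.379, -3.118, 0.0]
contact_force: [0.1, 0.5, -2.2]
opening: 0.0194
grip_force: 98.9
```

Request:
{"api": "step_arm", "payload": {"targets": [{"travel": [0, 0, -0.08], "angular": [0, 0, 0], "gripper": 0}, {"travel": [0, 0, -0.1], "angular": [0, 0, 0], "gripper": 0}, {"travel": [0, 0, -0.1], "angular": [0, 0, 0], "gripper": 0}]}}

```text
t: 3.8
tool_pos: [0.4942, 0.0011, 0.087]
tool_rot: [0.387, -3.11, -0.004]
contact_force: [-0.2, 0.1, -1.9]
opening: 0.0194
grip_force: 98.9
```

Run:
```python
from h import *
d=snap('wrist','w2');im=d['img'][:,:,::-1]
cv2.imwrite('pics/w2.png',cv2.resize(cv2.convertScaleAbs(im,alpha=1.4),(800,600),interpolation=cv2.INTER_CUBIC))
s=snap('scene','s2')
o=ctrl.get_obs();print(o['t'],o['tool_pos'],o['tool_rot'],o['contact_force'],o['wrist_torque'])
```

```text
3.9 [0.4972505  0.00060392 0.09083181] [-3.87859698e-01  3.11745134e+00  2.17237250e-04] [ 0.64014125 -0.11130106 -1.0839822 ] [ 0.02359493 -0.10103976 -0.00969474]
```

View pics/w2.png

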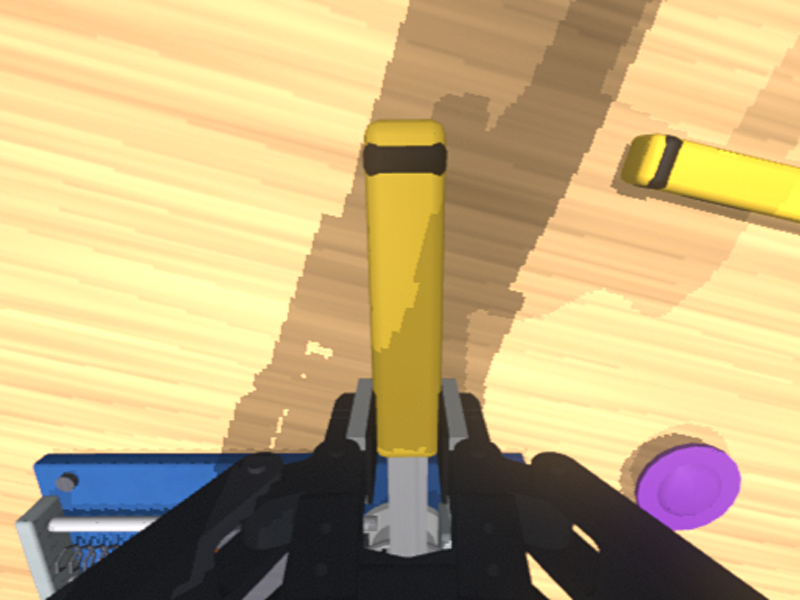

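The lever is held straight, with its handle end at (405,125) and neck at (407,455). The gripper hides the tip, so I'll check it in the scene and top crops.

Run:
```python
from h import *
s=pickle.load(open('pics/s2.pkl','rb'));t=snap('top','t2')
def crop(d,u,v,w=100,h=75):
    return cv2.resize(cv2.convertScaleAbs(d['img'][v:v+h,u:u+w,::-1],alpha=1.4),(800,600) if 0 else (w*4,h*8 if 0 else h*4),interpolation=cv2.INTER_CUBIC)
c=np.hstack([crop(s,210,150),crop(t,185,150)]);print(c.shape)
cv2.imwrite('pics/c2.png',c)
o=ctrl.get_obs();print(o['tool_pos'],o['tool_rot'])
w=pickle.load(open('pics/w2.pkl','rb'));q=lambda x,y:((x+.5)*.64-.5,(y+.5)*.64-.5)
e=ray(w,*q(405,126),.107);n=ray(w,*q(407,455),.107);print(e,n,np.linalg.norm(e-n),np.arctan2(*(n-e)[1::-1]))
```

```text
(300, 800, 3)
[4.98025778e-01 3.93275627e-04 9.17883258e-02] [-3.87583229e-01  3.11553710e+00 -7.72786324e-04]
[ 0.40737758 -0.02057369  0.107     ] [0.50215466 0.0039895  0.107     ] 0.09790834311570144 0.2535886959350513
```

View pics/c2.png

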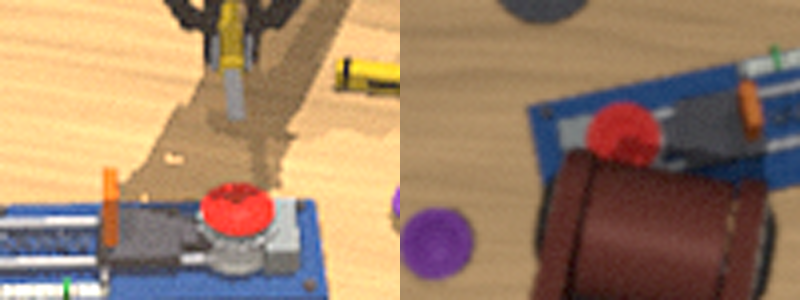

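Run:
```python
from h import *
s=pickle.load(open('pics/s2.pkl','rb'));w=pickle.load(open('pics/w2.pkl','rb'))
T=np.array([.4976,.0005,.091]);u=np.array([.968,.25,0]);v=np.array([-.25,.968,0]);Z=np.array([0,0,1])
ptip=T+.0737*u+.005*Z
print('tip pred',proj(s,ptip),'seen',(210+238.5/4-.5,150+120.5/4-.5))
for h in [.005,.0,-.005,.01]: print(h,proj(s,ptip+(h-.005)*Z))
print('neck pred scene',proj(s,T+(.0737-.06)*u+.010*Z),'seen ~',210+232/4,150+70/4)
o=T-.0013*u  # lever grip
for nm,x in [('end',-.09),('neck',.015)]:
  for sd in (-1,1):
    for ztop in (.016,.012,.008): print(nm,sd,ztop,proj(w,o+x*u+sd*.011*v+ztop*Z)/.64)
```

```text
tip pred [268.43586122 179.67698405] seen (269.125, 179.625)
0.005 [268.43586122 179.67698405]
0.0 [268.37954182 180.8491436 ]
-0.005 [268.32352456 182.01501471]
0.01 [268.49248522 178.49848502]
neck pred scene [267.22328976 166.48230012] seen ~ 268.0 167.5
end -1 0.016 [352.61934639 131.69188192]
end -1 0.012 [354.27430406 132.31310402]
end -1 0.008 [355.82800267 132.89631647]
end 1 0.016 [439.77547204 131.28634315]
end 1 0.012 [438.68021286 131.92021057]
end 1 0.008 [437.65195177 132.51530369]
neck -1 0.016 [366.12574309 476.8066167 ]
neck -1 0.012 [367.08593956 468.7810727 ]
neck -1 0.008 [367.99991634 461.14184356]
neck 1 0.016 [433.75430313 476.42532492]
neck 1 0.012 [433.04681948 468.41069297]
neck 1 0.008 [432.37338476 460.78177975]
```

Run:
```python
from h import *
w=pickle.load(open('pics/w2.pkl','rb'));w3=snap('wrist','w3');ob=ctrl.get_obs();print(ob['tool_pos'])
T=np.array([.4942,.0011,.087]);u=np.array([.968,.25,0]);v=np.array([-.25,.968,0]);Z=np.array([0,0,1])
for d,T in ((w,T),(w3,ob['tool_pos'])):
  o=T-.0013*u
  for z in (.016,.012): print(z,[proj(d,o+x*u+sd*.011*v+z*Z)/.64 for x in(-.09,.015) for sd in(-1,1)])
im=w3['img'].astype(int);hsv=cv2.cvtColor(w3['img'],cv2.COLOR_RGB2HSV)
m=(hsv[...,0]>20)&(hsv[...,0]<32)&(hsv[...,1]>170)
for r in range(70,300,8):
  c=np.where(m[r,200:320])[0]
  if len(c): print(r/.64,(200+c.min())/.64,(200+c.max())/.64,end=' | ')
```

```text
[4.98367219e-01 2.38118132e-04 9.22228343e-02]
0.016 [array([359.31914793, 119.29179482]), array([444.43477436, 118.89875475]), array([371.10523038, 460.83529794]), array([437.49873916, 460.46399011])]
0.012 [array([360.72993739, 120.28137815]), array([443.22067648, 119.90022459]), array([371.9277121 , 453.33954624]), array([436.71317167, 452.97861643])]
0.016 [array([357.98602196, 120.63396847]), array([443.81901567, 120.22381991]), array([370.32514228, 462.23499667]), array([436.77210549, 462.03519092])]
0.012 [array([359.50393833, 121.44600466]), array([442.67610667, 121.04892405]), array([371.21038929, 454.61363339]), array([436.05148552, 454.41609514])]
121.875 373.4375 435.9375 | 134.375 365.625 443.75 | 184.375 365.625 442.1875 | 196.875 367.1875 442.1875 | 209.375 367.1875 442.1875 | 221.875 367.1875 442.1875 | 234.375 368.75 442.1875 | 246.875 368.75 440.625 | 259.375 368.75 440.625 | 271.875 368.75 440.625 | 284.375 370.3125 440.625 | 296.875 370.3125 440.625 | 309.375 370.3125 440.625 | 321.875 371.875 440.625 | 334.375 371.875 439.0625 | 346.875 371.875 439.0625 | 359.375 373.4375 439.0625 | 371.875 373.4375 439.0625 | 384.375 373.4375 439.0625 | 396.875 376.5625 437.5 | 409.375 376.5625 435.9375 | 421.875 376.5625 435.9375 | 434.375 376.5625 435.9375 | 446.875 376.5625 435.9375 |
```

Request:
{"api": "step_arm", "payload": {"targets": [{"travel": [0, 0, -0.05], "angular": [0, 0, 0], "gripper": 0}, {"travel": [0, 0, -0.077], "angular": [0, 0, 0], "gripper": 0}, {"travel": [0, 0, -0.077], "angular": [0, 0, 0], "gripper": 0}, {"travel": [0, 0, -0.077], "angular": [0, 0, 0], "gripper": 0}, {"travel": [0, 0, -0.077], "angular": [0, 0, 0], "gripper": 0}]}}

```text
t: 4.5
tool_pos: [0.4986, -0.0003, 0.0462]
tool_rot: [-0.386, 3.114, -0.002]
contact_force: [-0.2, -0.5, -1.8]
opening: 0.0196
grip_force: 99.0
```

Run:
```python
from h import *
s=snap('scene','s4');o=ctrl.get_obs();T=o['tool_pos'];print(o['t'],T,o['tool_rot'])
c=cv2.resize(cv2.convertScaleAbs(s['img'][160:235,225:325,::-1],alpha=1.4),(800,600),interpolation=cv2.INTER_CUBIC)
u=np.array([.9694,.2455,0])
for P in [T+.0737*u+[0,0,.004],[.6265-.029*.9694,.0331-.029*.2455,.053],[.6265-.032*.9694,.0331-.032*.2455,.045]]: print((proj(s,P)-[225,160]+.5)*8)
cv2.imwrite('pics/c4.png',c)
```

```text
4.55 [ 4.98516619e-01 -2.58372745e-04  4.60613323e-02] [-3.85831812e-01  3.11446855e+00 -1.41266680e-03]
[344.3567008  246.97478492]
[351.55098212 291.78588646]
[350.35397007 300.95613298]
```

View pics/c4.png

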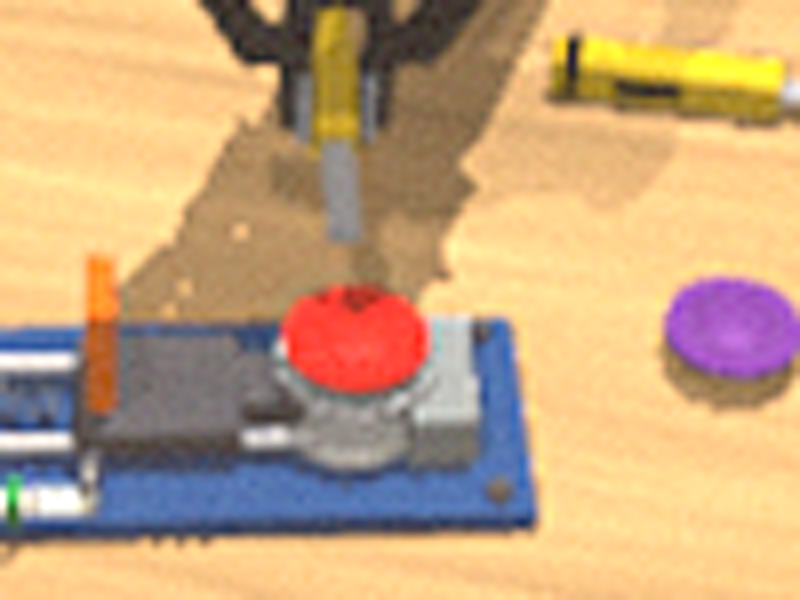

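The blade tip shows at (344,240) and the cap's near edge at (354,285). Both sit about 7 px above prediction, so their relative position is right. Next I insert the blade.

Request:
{"api": "step_arm", "payload": {"targets": [{"travel": [0.015, 0.004, -0.002], "angular": [0, 0, 0], "gripper": 0}, {"travel": [0.03, 0.0076, -0.002], "angular": [0, 0, 0], "gripper": 0}, {"travel": [0.045, 0.0115, -0.002], "angular": [0, 0, 0], "gripper": 0}, {"travel": [0.052, 0.0135, -0.002], "angular": [0, 0, 0], "gripper": 0}, {"travel": [0.058, 0.015, -0.002], "angular": [0, 0, 0], "gripper": 0}, {"travel": [0.058, 0.015, -0.002], "angular": [0, 0, 0], "gripper": 0}, {"travel": [0.058, 0.015, -0.002], "angular": [0, 0, 0], "gripper": 0}]}}

```text
t: 5.25
tool_pos: [0.5316, 0.0089, 0.0427]
tool_rot: [0.386, -3.117, -0.0]
contact_force: [0.0, 0.0, -2.2]
opening: 0.0197
grip_force: 99.0
```

Request:
{"api": "step_arm", "payload": {"targets": [{"travel": [0.005, 0.0013, 0], "angular": [0, 0, 0], "gripper": 0}, {"travel": [0.005, 0.0013, 0], "angular": [0, 0, 0], "gripper": 0}, {"travel": [0.005, 0.0013, 0.004], "angular": [0, 0, 0], "gripper": 0}, {"travel": [0.005, 0.0013, 0.008], "angular": [0, 0, 0], "gripper": 0}, {"travel": [0.005, 0.0013, 0.012], "angular": [0, 0, 0], "gripper": 0}, {"travel": [0.005, 0.0013, 0.012], "angular": [0, 0, 0], "gripper": 0}]}}

```text
t: 5.85
tool_pos: [0.5348, 0.0096, 0.0504]
tool_rot: [-0.386, 3.118, -0.0]
contact_force: [-0.5, -0.0, -3.0]
opening: 0.0196
grip_force: 98.8
```

Request:
{"api": "step_arm", "payload": {"targets": [{"travel": [0, 0, 0.005], "angular": [0.012, -0.05, 0], "gripper": 0}, {"travel": [0, 0, 0.01], "angular": [0.025, -0.097, 0], "gripper": 0}, {"travel": [0, 0, 0.01], "angular": [0.037, -0.145, 0], "gripper": 0}, {"travel": [0, 0, 0.01], "angular": [0.037, -0.145, 0], "gripper": 0}]}}

```text
t: 6.25
tool_pos: [0.534, 0.0095, 0.0562]
tool_rot: [-0.371, 3.002, 0.023]
contact_force: [0.0, -0.6, -1.1]
opening: 0.0195
grip_force: 98.9
```

Run:
```python
from h import *
s=snap('scene','s5');o=ctrl.get_obs();print(o['t'],o['tool_pos'],o['tool_rot'],o['contact_force'],o['wrist_torque'])
c=cv2.resize(cv2.convertScaleAbs(s['img'][160:235,225:325,::-1],alpha=1.4),(600,450),interpolation=cv2.INTER_CUBIC)
cv2.imwrite('pics/c5.png',c)
```

```text
6.3 [0.53434247 0.00952546 0.05627846] [-0.37108463  3.00206138  0.02233923] [-0.01530672 -0.50716428 -1.67483686] [-0.01805335  0.0501984  -0.01672562]
```

View pics/c5.png

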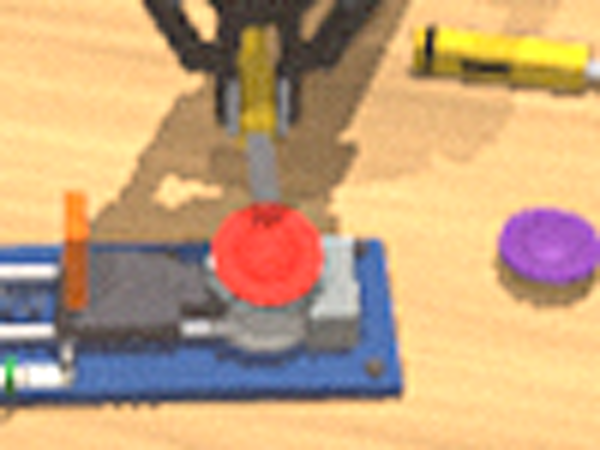

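The near edge of the cap has lifted (rim at (266,205)) and the force is low. I'll raise it a little more to be sure it has snapped out.

Request:
{"api": "step_arm", "payload": {"targets": [{"travel": [0, 0, 0.006], "angular": [0, 0, 0], "gripper": 0}, {"travel": [0.002, 0, 0.012], "angular": [0, 0, 0], "gripper": 0}, {"travel": [0.002, 0, 0.012], "angular": [0, 0, 0], "gripper": 0}, {"travel": [0.002, 0, 0.012], "angular": [0, 0, 0], "gripper": 0}, {"travel": [0.002, 0, 0.012], "angular": [0, 0, 0], "gripper": 0}, {"travel": [0.002, 0, 0.012], "angular": [0, 0, 0], "gripper": 0}]}}

```text
t: 6.9
tool_pos: [0.5359, 0.0097, 0.0631]
tool_rot: [-0.372, 3.002, 0.023]
contact_force: [-0.9, 0.4, -0.8]
opening: 0.0195
grip_force: 98.9
```

Request:
{"api": "step_arm", "payload": {"targets": [{"travel": [0, 0, -0.006], "angular": [0, 0, 0], "gripper": 0}, {"travel": [-0.01, -0.0025, -0.008], "angular": [0, 0, 0], "gripper": 0}, {"travel": [-0.03, -0.0076, -0.008], "angular": [0, 0, 0], "gripper": 0}, {"travel": [-0.065, -0.0164, -0.008], "angular": [0, 0, 0], "gripper": 0}, {"travel": [-0.11, -0.028, 0], "angular": [-0.037, 0.145, 0], "gripper": 0}, {"travel": [-0.11, -0.028, 0], "angular": [-0.037, 0.145, 0], "gripper": 0}]}}

```text
t: 7.5
tool_pos: [0.4693, -0.0073, 0.0633]
tool_rot: [0.386, -3.117, 0.0]
contact_force: [0.9, -0.1, -1.2]
opening: 0.0195
grip_force: 99.0
```

Run:
```python
from h import *
s=snap('scene','s6');o=ctrl.get_obs();print(o['t'],o['tool_pos'],o['tool_rot'],o['contact_force'],o['wrist_torque'])
a=pickle.load(open('pics/s4.pkl','rb'))
f=lambda s:cv2.resize(cv2.convertScaleAbs(s['img'][180:230,250:300,::-1],alpha=1.4),(400,400),interpolation=cv2.INTER_CUBIC)
cv2.imwrite('pics/c6.png',np.hstack([f(a),f(s)]))
```

```text
7.55 [ 0.47045314 -0.00709821  0.06339988] [-3.85714319e-01  3.11516927e+00  1.33288029e-04] [ 0.17716791  0.48592606 -1.8195854 ] [ 0.01939217 -0.07486679  0.00314165]
```

View pics/c6.png

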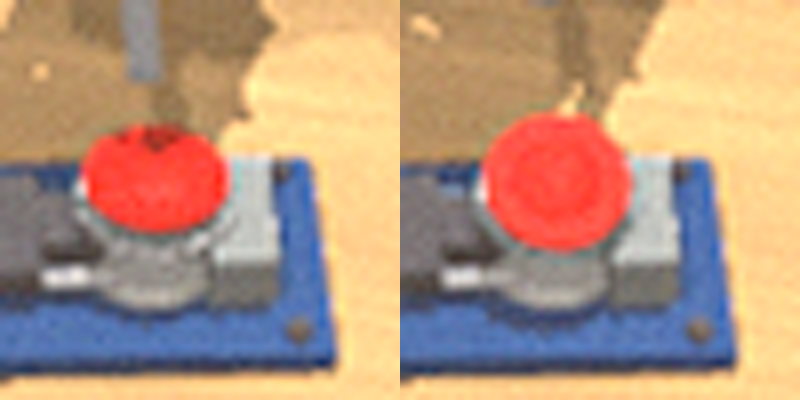

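Before (left) and now (right): the cap is clearly tilted, its rim going from about 108 to 138 px tall. I'll move the lever away and measure the tilt from two views.

Request:
{"api": "step_arm", "payload": {"targets": [{"travel": [-0.02, 0, 0.08], "angular": [0, 0, 0], "gripper": 0}, {"travel": [-0.02, 0.07, 0.145], "angular": [0, 0, -0.15], "gripper": 0}, {"travel": [-0.01, 0.15, 0.145], "angular": [0, 0, -0.3], "gripper": 0}, {"travel": [0, 0.23, 0.145], "angular": [0, 0, -0.45], "gripper": 0}, {"travel": [0.01, 0.31, 0.145], "angular": [0, 0, -0.6], "gripper": 0}, {"travel": [0.02, 0.39, 0.145], "angular": [0, 0, -0.761], "gripper": 0}, {"travel": [0.025, 0.47, 0.145], "angular": [0, 0, -0.761], "gripper": 0}, {"travel": [0.025, 0.518, 0.145], "angular": [0, 0, -0.761], "gripper": 0}, {"travel": [0.025, 0.518, 0.145], "angular": [0, 0, -0.761], "gripper": 0}, {"travel": [0.025, 0.518, 0.145], "angular": [0, 0, -0.761], "gripper": 0}]}}

```text
t: 8.55
tool_pos: [0.485, 0.3043, 0.1498]
tool_rot: [0.546, 3.093, 0.001]
contact_force: [-0.3, -0.5, -1.1]
opening: 0.0195
grip_force: 99.0
```

```bash
cat > capfit.py <<'E'
from h import *
from scipy.optimize import minimize
def mask(d,box):
    u,v,w,h=box;h3=cv2.cvtColor(cv2.resize(d['img'][v:v+h,u:u+w],None,fx=6,fy=6,interpolation=cv2.INTER_CUBIC),cv2.COLOR_RGB2HSV)
    return (((h3[...,0]<8)|(h3[...,0]>172))&(h3[...,1]>150)&(h3[...,2]>70)).astype(np.uint8)
B={'s':(250,182,45,40),'t':(220,165,42,42)}
a=np.linspace(0,2*np.pi,60)
pts=np.vstack([np.c_[29*np.cos(a),29*np.sin(a),0*a],np.c_[29*np.cos(a),29*np.sin(a),0*a+4],np.c_[15*np.cos(a),15*np.sin(a),0*a+7]])/1e3
def rend(d,box,p):
    R=cv2.Rodrigues(np.array([p[3],p[4],0.]))[0]
    P=pts@R.T+np.array(p[:3]);q=np.array([proj(d,x) for x in P])
    q=((q-[box[0],box[1]]+.5)*6-.5);m=np.zeros((box[3]*6,box[2]*6),np.uint8)
    cv2.fillConvexPoly(m,cv2.convexHull(np.round(q*16).astype(np.int32)),1,shift=4);return m
def fit(S,T):
    ms=mask(S,B['s']);mt=mask(T,B['t'])
    c=lambda p:(rend(S,B['s'],p)^ms).sum()+(rend(T,B['t'],p)^mt).sum()
    best=None
    for k in [(0,0),(.08,-.33)]:
      for z in(.053,.06):
        x0=np.array([.627,.033,z,*k]);sx=np.vstack([x0]+[x0+np.eye(5)[i]*[.004,.004,.006,.12,.12][i] for i in range(5)])
        r=minimize(c,x0,method='Nelder-Mead',options=dict(initial_simplex=sx,maxiter=500,xatol=1e-5))
        if best is None or r.fun<best.fun: best=r
    return best.x,np.hypot(*best.x[3:]),best.fun,ms.sum(),mt.sum()
E
python3 - <<'E'
from capfit import *
L=lambda n:pickle.load(open(f'pics/{n}.pkl','rb'))
print(fit(L('scene0'),L('top0')))
S=snap('scene','s7');T=snap('top','t7');print(fit(S,T))
o=ctrl.get_obs();print(o['t'],o['tool_pos'],o['tool_rot'])
E
```

```text
(array([ 0.62651055,  0.0325132 ,  0.05343821, -0.02014156, -0.06563502]), np.float64(0.06865593789397843), np.float64(1764.0), np.uint64(6786), np.uint64(8690))
(array([ 0.6338959 ,  0.03396649,  0.06015221, -0.36058903,  0.37176172]), np.float64(0.5179104413744889), np.float64(1604.0), np.uint64(8605), np.uint64(7486))
8.65 [0.48512978 0.30295293 0.1499115 ] [5.49943979e-01 3.09301636e+00 9.44083672e-05]
```

The fit puts the cap about 7 mm up and tilted at least 0.3 rad, so it is out. Now I lay the lever down.

Request:
{"api": "step_arm", "payload": {"targets": [{"travel": [0, 0, -0.08], "angular": [0, 0, 0], "gripper": 0}, {"travel": [0, 0, -0.16], "angular": [0, 0, 0], "gripper": 0}, {"travel": [0, 0, -0.21], "angular": [0, 0, 0], "gripper": 0}, {"travel": [0, 0, -0.225], "angular": [0, 0, 0], "gripper": 0}, {"travel": [0, 0, -0.232], "angular": [0, 0, 0], "gripper": 0}, {"travel": [0, 0, -0.238], "angular": [0, 0, 0], "gripper": 0}, {"travel": [0, 0, -0.241], "angular": [0, 0, 0], "gripper": 0}, {"travel": [0, 0, -0.241], "angular": [0, 0, 0], "gripper": 0}]}}

```text
t: 9.45
tool_pos: [0.4861, 0.3042, 0.0073]
tool_rot: [0.549, 3.091, 0.002]
contact_force: [0.2, -0.6, -2.2]
opening: 0.0192
grip_force: 99.0
```

Request:
{"api": "step_arm", "payload": {"targets": [{"travel": [0, 0, -0.003], "angular": [0, 0, 0], "gripper": 0}, {"travel": [0, 0, -0.003], "angular": [0, 0, 0], "gripper": 0}, {"travel": [0, 0, -0.001], "angular": [0, 0, 0], "gripper": 0.45}, {"travel": [0, 0, 0.001], "angular": [0, 0, 0], "gripper": 1}, {"travel": [0, 0, 0.001], "angular": [0, 0, 0], "gripper": 1}, {"travel": [0, 0, 0.001], "angular": [0, 0, 0], "gripper": 1}, {"travel": [0, 0, 0.001], "angular": [0, 0, 0], "gripper": 1}]}}

```text
t: 10.15
tool_pos: [0.4849, 0.3037, 0.0062]
tool_rot: [-0.549, -3.093, 0.0]
contact_force: [-0.1, -0.2, -0.2]
opening: 0.0855
grip_force: 0.0
```

Request:
{"api": "step_arm", "payload": {"targets": [{"travel": [0, 0, 0], "angular": [0, 0, 0], "gripper": 1}, {"travel": [0, 0, 0], "angular": [0, 0, 0], "gripper": 1}, {"travel": [0, 0, 0.08], "angular": [0, 0, 0], "gripper": 1}, {"travel": [0, 0, 0.16], "angular": [0, 0, 0], "gripper": 1}, {"travel": [0, 0, 0.24], "angular": [0, 0, 0], "gripper": 1}, {"travel": [0, 0, 0.28], "angular": [0, 0, 0], "gripper": 1}]}}

```text
t: 10.75
tool_pos: [0.487, 0.3046, 0.1799]
tool_rot: [0.548, 3.087, 0.007]
contact_force: [0.2, 0.1, 0.1]
opening: 0.0854
grip_force: 0.0
```

Request:
{"api": "step_arm", "payload": {"targets": [{"travel": [0.03, -0.06, 0.06], "angular": [0, 0, 0.15], "gripper": 0.5}, {"travel": [0.06, -0.13, 0.09], "angular": [0, 0, 0.3], "gripper": 0.5}, {"travel": [0.09, -0.2, 0.09], "angular": [0, 0, 0.45], "gripper": 0.5}, {"travel": [0.125, -0.275, 0.09], "angular": [0, 0, 0.6], "gripper": 0.5}, {"travel": [0.16, -0.35, 0.09], "angular": [0, 0, 0.761], "gripper": 0.5}, {"travel": [0.19, -0.42, 0.08], "angular": [0, 0, 0.761], "gripper": 0.5}, {"travel": [0.225, -0.5, 0.06], "angular": [0, 0, 0.761], "gripper": 0.5}, {"travel": [0.26, -0.575, 0.05], "angular": [0, 0, 0.761], "gripper": 0.5}, {"travel": [0.277, -0.613, 0.05], "angular": [0, 0, 0.761], "gripper": 0.5}, {"travel": [0.277, -0.613, 0.05], "angular": [0, 0, 0.761], "gripper": 0.5}]}}

```text
t: 11.75
tool_pos: [0.6518, -0.0678, 0.2033]
tool_rot: [0.379, -3.118, 0.001]
contact_force: [-0.5, 0.8, 1.0]
opening: 0.0428
grip_force: 0.0
```

Request:
{"api": "step_arm", "payload": {"targets": [{"travel": [0, 0, -0.03], "angular": [0, 0, 0], "gripper": 0.5}, {"travel": [0, 0, -0.06], "angular": [0, 0, 0], "gripper": 0.5}, {"travel": [0, 0, -0.06], "angular": [0, 0, 0], "gripper": 0.5}, {"travel": [0, 0, -0.06], "angular": [0, 0, 0], "gripper": 0.5}]}}

```text
t: 12.15
tool_pos: [0.65, -0.0628, 0.1665]
tool_rot: [0.388, -3.115, -0.002]
contact_force: [0.9, 0.5, -0.5]
opening: 0.0424
grip_force: 0.0
```

Run:
```python
from h import *
d=snap('wrist','w8');im=d['img'][:,:,::-1]
s=snap('scene','s8')
A=cv2.resize(cv2.convertScaleAbs(im,alpha=1.4),(440,330),interpolation=cv2.INTER_CUBIC)
c=cv2.resize(cv2.convertScaleAbs(s['img'][185:235,195:285,::-1],alpha=1.4),(792,440),interpolation=cv2.INTER_CUBIC)
cv2.imwrite('pics/c8.png',c)
cv2.imwrite('pics/w8.png',cv2.resize(cv2.convertScaleAbs(im,alpha=1.4),(800,600),interpolation=cv2.INTER_CUBIC))
o=ctrl.get_obs();print(o['t'],o['tool_pos'],o['tool_rot'],o['opening'])
```

```text
12.25 [ 0.65128611 -0.06337171  0.16869036] [-3.87810704e-01  3.11697864e+00 -2.80152003e-04] 0.042896687949350754
```

View pics/w8.png

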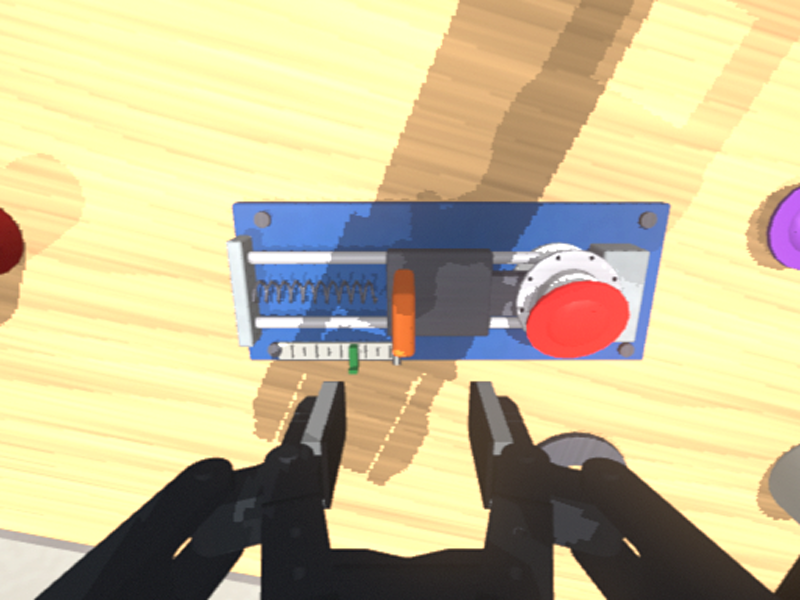

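View pics/c8.png

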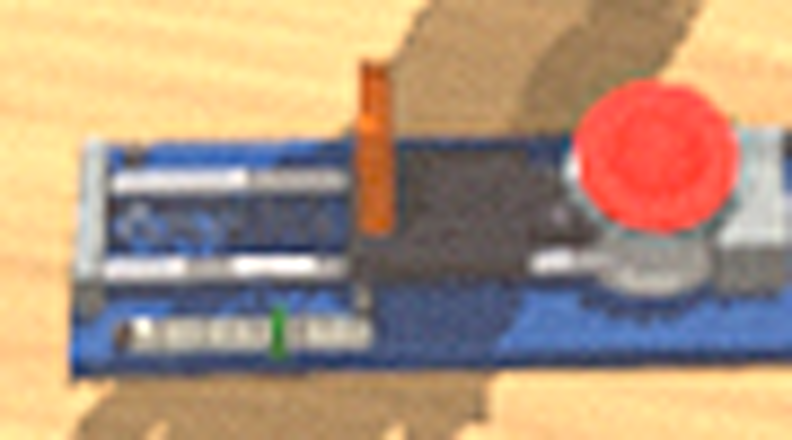

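```bash
cat > m.py <<'E'
from h import *
from scipy.optimize import least_squares
C=np.array([.6265,.0331]);th=.248;u=np.array([np.cos(th),np.sin(th)]);v=np.array([-u[1],u[0]])
fx=lambda P:(np.array([(P[:2]-C)@u,(P[:2]-C)@v])*1e3).round(1)
q=lambda x,y:((x+.5)*.64-.5,(y+.5)*.64-.5)
def green(d,box):
    a,b,w,h=box;m=cv2.cvtColor(d['img'][b:b+h,a:a+w],cv2.COLOR_RGB2HSV)
    k=(m[...,0]>45)&(m[...,0]<85)&(m[...,1]>120)&(m[...,2]>30);y,x=np.nonzero(k)
    return x.mean()+a,y.mean()+b,len(x),(x.min()+a,x.max()+a,y.min()+b,y.max()+b)
E
python3 - <<'E'
from m import *
w=pickle.load(open('pics/w8.pkl','rb'));s=pickle.load(open('pics/s8.pkl','rb'))
g=green(w,(200,205,60,50));gs=green(s,(215,210,20,25));print(g,gs)
for z in(.012,.016,.02,.025,.03):
  print(z,'plate c',fx(ray(w,*q(250,359),z)),'rider',fx(ray(w,*g[:2],z)),'ptr',fx(ray(w,*q(397,360),z)),'rider scene',fx(ray(s,*gs[:2],z)))
print('plate corners z12',[fx(ray(w,*q(*p),.012)) for p in((234,203),(669,204),(643,359),(250,359))])
print('handle top',[fx(ray(w,*q(*p),.087)) for p in((392,357),(414,357),(403,270))])
E
```

```text
(np.float64(225.64705882352942), np.float64(229.86764705882354), 68, (np.int64(224), np.int64(228), np.int64(222), np.int64(238))) (np.float64(226.0), np.float64(222.5), 4, (np.int64(226), np.int64(226), np.int64(221), np.int64(224)))
0.012 plate c [  56.5 -209.3] rider [  56.8 -136.1] ptr [  57.2 -104.6] rider scene [  44.7 -136.5]
0.016 plate c [  54.6 -207.8] rider [  54.9 -135.6] ptr [  55.3 -104.6] rider scene [  48.3 -136.3]
0.02 plate c [  52.7 -206.3] rider [  53.  -135.1] ptr [  53.4 -104.5] rider scene [  52.  -136.1]
0.025 plate c [  50.4 -204.4] rider [  50.7 -134.4] ptr [  51.1 -104.4] rider scene [  56.6 -135.9]
0.03 plate c [  48.  -202.6] rider [  48.3 -133.8] ptr [  48.7 -104.2] rider scene [  61.1 -135.6]
plate corners z12 [array([ -52.4, -207.5]), array([-52. ,  69.1]), array([56.4, 70.6]), array([  56.5, -209.3])]
handle top [array([  19.8, -105.7]), array([ 19.8, -94. ]), array([-27.8, -99.7])]
```

Request:
{"api": "step_arm", "payload": {"targets": [{"travel": [0, 0, -0.07], "angular": [0, 0, 0], "gripper": 0.5}, {"travel": [0, 0, -0.14], "angular": [0, 0, 0], "gripper": 0.5}, {"travel": [0, 0, -0.18], "angular": [0, 0, 0], "gripper": 0.5}, {"travel": [0, 0, -0.19], "angular": [0, 0, 0], "gripper": 0.5}, {"travel": [0, 0, -0.19], "angular": [0, 0, 0], "gripper": 0.5}, {"travel": [0, 0, -0.19], "angular": [0, 0, 0], "gripper": 0}, {"travel": [0, 0, -0.19], "angular": [0, 0, 0], "gripper": 0}, {"travel": [0, 0, -0.19], "angular": [0, 0, 0], "gripper": 0}, {"travel": [0, 0, -0.19], "angular": [0, 0, 0], "gripper": 0}, {"travel": [0, 0, -0.19], "angular": [0, 0, 0], "gripper": 0}], "squeeze": 80}}

```text
t: 13.25
tool_pos: [0.6529, -0.0639, 0.0573]
tool_rot: [-0.386, 3.114, -0.001]
contact_force: [-1.2, 3.1, 6.7]
opening: 0.0107
grip_force: 79.2
```

Run:
```python
from m import *
o=ctrl.get_obs();print(o['t'],o['tool_pos'],fx(o['tool_pos']),o['opening'],o['contact_force'])
w=snap('wrist','w9');g=green(w,(150,205,130,150));print(g)
# plane z=.02 rectified strip around scale: fx 30..70, fy -150..-90
H=[]
for z in (.02,):
  fy=np.arange(-150,-85,1.0)
  for fxx in (44,48,52,56,60):
    P=[np.r_[C+u*fxx/1e3+v*y/1e3,z] for y in fy]
    m=np.array([proj(w,p) for p in P],np.float32)
    r=cv2.remap(w['img'],m[None,:,0],m[None,:,1],cv2.INTER_LINEAR)[0]
    print(fxx,' '.join('%d/%d'%(a[1],int(a[1])-int(a[0])) for a in r))
```

```text
13.25 [ 0.6529259  -0.06392897  0.05731042] [   1.8 -100.5] 0.010659905662783917 [-1.2158416   3.08582561  6.74080967]
(np.float64(211.35365853658536), np.float64(282.6707317073171), 82, (np.int64(208), np.int64(216), np.int64(277), np.int64(291)))
44 182/-2 201/-3 200/-2 201/-2 200/-2 201/-2 177/-2 111/-1 181/-1 202/-2 200/-2 200/-2 157/13 101/50 94/58 95/56 95/57 89/53 80/38 73/17 35/0 33/0 33/-1 34/0 32/0 34/0 33/-1 33/-2 33/-1 36/0 58/0 95/2 116/2 131/1 135/2 134/2 135/3 134/2 97/0 43/-4 35/-4 40/-20 66/-62 80/-82 83/-84 85/-87 86/-88 86/-88 87/-87 87/-88 87/-87 87/-87 86/-88 87/-87 87/-87 85/-88 84/-85 81/-83 74/-74 46/-32 36/-6 38/-6 77/-3 131/1 134/1
48 198/-2 201/-2 201/-2 200/-2 200/-2 201/-2 189/-2 112/-1 154/-1 200/-2 200/-2 197/0 154/44 135/86 135/84 131/80 94/52 44/10 33/0 33/0 33/0 33/0 32/-1 32/-1 33/0 33/-1 32/-1 33/0 33/-1 33/-1 33/-1 33/-1 34/-2 33/-2 32/-2 45/-1 99/0 136/3 102/0 47/-2 34/-4 40/-23 67/-64 80/-82 83/-84 84/-88 87/-88 86/-88 86/-88 87/-88 87/-87 87/-87 87/-87 86/-88 87/-87 87/-86 84/-85 81/-83 75/-73 47/-36 34/-6 40/-5 84/-2 131/2 105/1
52 152/-29 153
[... 521 characters left out ...]
/0 33/1 33/0 33/1 32/0 33/0 34/1 33/-1 32/-1 33/0 32/-1 32/0 33/-1 32/-1 34/-1 32/-1 33/-1 33/-2 33/-1 34/-1 33/-2 32/-2 31/-3 32/-2 33/-3 37/-3 35/-4 38/-19 64/-61 81/-81 83/-84 86/-86 86/-88 87/-87 87/-88 87/-88 87/-87 86/-88 87/-87 87/-87 87/-87 87/-86 84/-85 81/-82 75/-74 49/-40 34/-7 37/-4 35/-5 31/-6 31/-5
60 30/1 31/1 31/1 32/1 31/0 32/1 32/0 32/0 31/0 32/0 32/0 32/1 32/1 33/2 32/0 32/0 32/0 31/0 32/0 33/0 32/0 31/-1 31/0 32/-1 33/0 32/0 32/-1 31/-2 32/0 32/-1 33/-1 33/-1 33/-1 32/-2 32/-3 32/-2 29/-3 31/-2 32/-3 36/-4 35/-3 38/-19 64/-61 81/-82 84/-84 85/-87 87/-88 87/-88 86/-88 87/-87 87/-87 86/-88 86/-88 86/-88 87/-87 86/-87 84/-84 82/-82 73/-72 43/-29 34/-5 37/-5 34/-5 31/-5 31/-5
```

Run:
```python
from m import *
for n in('s8','scene0','top0'):
  w=pickle.load(open(f'pics/{n}.pkl','rb'))
  z=.022;fy=np.arange(-150,-85,1.5)
  for fxx in (34,38,42,46,50,54,58):
    m=np.array([proj(w,np.r_[C+u*fxx/1e3+v*y/1e3,z]) for y in fy],np.float32)
    r=cv2.remap(w['img'],m[None,:,0],m[None,:,1],cv2.INTER_CUBIC)[0].astype(int)
    print(n,fxx,' '.join('%d%s'%(a[1],'g' if a[1]-max(a[0],a[2])>12 else 'b' if a[2]-a[0]>40 else 'o' if a[0]-a[2]>60 else '') for a in r))
```

```text
s8 34 58 61b 67b 69b 63 57 59 64b 66b 64b 60 56 62b 71b 72b 64b 57 51 53 63b 68b 65b 59 55 53 52 57 67 77 83 81 70 57 54 56 55 54 55 57 59 60 59 57 55
s8 38 68b 68b 73b 74b 66b 58 61 69b 78b 84b 87b 85b 83b 82b 77b 72b 71b 75b 80b 84b 85b 81b 73b 65b 57b 51 54 68 84 98 98 82 61 54 56 58 62 63 63 63 63 64 64 62
s8 42 65b 60 60 62 61 60 59 62 75 89g 97g 97 88b 77b 73b 77b 82b 87b 89b 87b 87b 89b 86b 80b 73b 69b 68 70 75 81 80 68 53 52 58 61 64 65 65 63 61 62 67 66
s8 46 103 102 98 95 93 96 99 100 101g 102g 103g 103g 102 98 96 96 100 106 108 103 101 101 105 111 114 110 100 91 82 78 75 62 51 51 57 61 63 61 59 60 62 63 62 61
s8 50 133 141 133 121 114 114 122 130 119g 102g 100g 108g 112 113 110 104 113 131 139 131 123 120 125 136 141 136 126 120 116 119 114 91 67 52 49 53 62 63 59 61 65 65 62 60
s8 54 137 147 144 135 127 121 127 135 117g 89g 87g 103g 114 116 114 108 119 140 152 147 141 138 139 143 145 141 135 132 132 138 133 110 80 61 53 53 61 62 61 62 65 66 66 63
s8 58 125 128 128 127 125 123 120 116 100g 86g 84g 97g 107 110 110 105 109 121 131 132 131 131 130 130 130 127 124 125 124 122 
[... 1704 characters left out ...]
109 112 114 114 107 95 81 75 72 63 55 47 43 42b 46b 48b 46b 44b 44b 45b 44b 43b
top0 46 118 122 122 120 115 109 105 105 103g 98g 95g 94g 98g 104 113 117 116 117 119 121 121 120 121 122 122 119 111 103 92 88 79 72 62 54 48 42b 40b 41b 44b 45b 46b 47b 48b 48b
top0 50 110 108 107 103 98 94 95 97 96g 95g 94g 94g 94g 95g 97 98 99 101 103 105 106 107 109 109 109 104 99 92 86 80 74 69 61 55 51 52 52 52 52 52 52 53 53 51
top0 54 87 84 82 82 83 84 86 87 86 83g 81g 78g 74g 73 76 80 85 88 89 88 87 84 82 82 83 84 85 85 85 84 82 80 77 76 77 77 78 79 80 78 76 74 74 74
top0 58 87 88 89 90 90 90 90 90 89 86 83 81 80 83 86 90 91 91 91 91 89 87 88 88 89 90 90 88 87 86 85 86 86 85 87 87 85 85 85 86 86 85 85 85
```

Request:
{"api": "step_arm", "payload": {"targets": [{"travel": [0.0025, -0.01, 0], "angular": [0, 0, 0], "gripper": 0}, {"travel": [0.005, -0.02, 0], "angular": [0, 0, 0], "gripper": 0}, {"travel": [0.0075, -0.03, 0], "angular": [0, 0, 0], "gripper": 0}, {"travel": [0.01, -0.04, 0], "angular": [0, 0, 0], "gripper": 0}, {"travel": [0.0125, -0.05, 0], "angular": [0, 0, 0], "gripper": 0}, {"travel": [0.0125, -0.05, 0], "angular": [0, 0, 0], "gripper": 0}, {"travel": [0.0125, -0.05, 0], "angular": [0, 0, 0], "gripper": 0}, {"travel": [0.0125, -0.05, 0], "angular": [0, 0, 0], "gripper": 0}]}}

```text
t: 14.1
tool_pos: [0.6601, -0.0923, 0.0573]
tool_rot: [-0.386, 3.115, 0.004]
contact_force: [-3.7, 8.3, 7.8]
opening: 0.0112
grip_force: 79.4
```

Run:
```python
from m import *
w=snap('scene','s10')
o=ctrl.get_obs();print(o['t'],fx(o['tool_pos']),o['tool_pos'],o['opening'],o['grip_force'],o['contact_force'])
from capfit import *
z=.022;fy=np.arange(-150,-85,1.5)
for fxx in (30,34,38,42,46,50,54,58):
    m=np.array([proj(w,np.r_[C+u*fxx/1e3+v*y/1e3,z]) for y in fy],np.float32)
    r=cv2.remap(w['img'],m[None,:,0],m[None,:,1],cv2.INTER_CUBIC)[0].astype(int)
    print(fxx,' '.join('%d%s'%(a[1],'g' if a[1]-max(a[0],a[2])>12 else 'b' if a[2]-a[0]>40 else 'o' if a[0]-a[2]>60 else '') for a in r))
# handle: orange centroid in s8 vs now
for n in('s8','s10'):
    d=pickle.load(open(f'pics/{n}.pkl','rb'));k=cv2.cvtColor(d['img'][180:220,215:255],cv2.COLOR_RGB2HSV)
    mm=(k[...,0]>5)&(k[...,0]<16)&(k[...,1]>200);y,x=np.nonzero(mm)
    print(n,len(x),[ (r+180,(x[y==r].mean()+215).round(2),fx(ray(d,x[y==r].mean()+215,r+180,.045))) for r in np.unique(y)][::3])
```

```text
14.15 [   1.7 -129.7] [ 0.66004068 -0.09223623  0.05730477] 0.010822253064756818 79.44784283638 [-2.59246339  7.74691804  7.43968233]
30 56 57 58 60 59 58 59 59 59 61 66 71 67 58 54 54 55 56 57 56 54 52 52 55 57 55 53 51 51 51 52 51 50 52 54 54 54 53 53 53 54 53 51 50
34 59 57 51 47 49 53 53 55 65 76 80 77 62 47 45 56 59 56 54 53 53 53 55 56 58 61 62 58 54 54 55 54 54 55 56 56 55 55 56 56 56 57 58 57
38 60 64 63 60 57 56b 55 58 68 78 86 86 70 48 42 52 54 50 50b 55b 57b 56b 56 56 58 61 61 56 52 53 56 57 58 61 62b 62 60 60 62 62 63 62 63 62
42 54 53 57b 62b 65b 67 64 62 62 65 70 75 69 57 58 66 70 68 67 70 71 70 69 69 70 70 70 67 63 62 61 58 56 57 61 63 64 64 63 63 64 64 63 63
46 104 101 101 102 100 99 99 96 89g 82g 77g 78 77 76 81 89 99 106 109 104 100 97 97 104 106 100 92 90 90 93 93 87 76 66 59 57 59 61 62 62 61 60 60 60
50 135 143 136 124 117 117 124 132 121g 104g 96g 97g 95 92 94 99 116 134 144 137 128 124 125 133 137 128 124 129 141 154 154 137 110 82 63 53 55 59 63 64 62 61 61 61
54 135 148 143 131 126 127 132 136 119g 95g 93g 105g 111 110 110 109 123 143 156 150 144 140 140 143 
[... 280 characters left out ...]
array([ -54. , -100.8])), (np.int64(196), np.float64(237.0), array([ -39.9, -100.9])), (np.int64(199), np.float64(236.5), array([ -26. , -102.6])), (np.int64(202), np.float64(238.0), array([-12.2, -97.9])), (np.int64(205), np.float64(237.0), array([   1.2, -101.2])), (np.int64(209), np.float64(237.5), array([ 18.9, -99.7]))]
s10 28 [(np.int64(193), np.float64(227.5), array([ -54.9, -131.7])), (np.int64(196), np.float64(227.5), array([ -40.7, -131.6])), (np.int64(199), np.float64(228.0), array([ -26.8, -129.8])), (np.int64(202), np.float64(227.0), array([ -13.2, -132.9])), (np.int64(205), np.float64(227.5), array([   0.4, -131.1])), (np.int64(209), np.float64(228.0), array([  18. , -129.4]))]
```

Request:
{"api": "step_arm", "payload": {"targets": [{"travel": [0.0005, -0.002, 0], "angular": [0, 0, 0], "gripper": 0}, {"travel": [0.0005, -0.002, 0], "angular": [0, 0, 0], "gripper": 0}, {"travel": [0.0005, -0.002, 0], "angular": [0, 0, 0], "gripper": 0}, {"travel": [0.0005, -0.002, 0], "angular": [0, 0, 0], "gripper": 0}, {"travel": [0.0005, -0.002, 0], "angular": [0, 0, 0], "gripper": 0}, {"travel": [0.0005, -0.002, 0], "angular": [0, 0, 0], "gripper": 0}, {"travel": [0.0005, -0.002, 0], "angular": [0, 0, 0], "gripper": 0}]}}

```text
t: 14.85
tool_pos: [0.6603, -0.0933, 0.0573]
tool_rot: [-0.387, 3.115, 0.004]
contact_force: [-3.0, 7.8, 8.2]
opening: 0.0106
grip_force: 79.5
```

Run:
```python
from m import *
o=ctrl.get_obs();print(o['t'],fx(o['tool_pos']),o['grip_force'],o['contact_force'])
w=snap('scene','s11');fy=np.arange(-150,-120,1.)
for fxx in (34,38,54):
    m=np.array([proj(w,np.r_[C+u*fxx/1e3+v*y/1e3,.022]) for y in fy],np.float32)
    r=cv2.remap(w['img'],m[None,:,0],m[None,:,1],cv2.INTER_CUBIC)[0].astype(int)
    a=r[8:22];g=a[:,1]-a.max(axis=1)*0-(a[:,0]+a[:,2])/2
    print(fxx,fy[8],a[:,1],'greenness',g.round())
print(ctrl.finish_job())
```

```text
14.85 [   1.8 -130.9] 79.48458909988403 [-3.02314981  7.75741514  8.19061467]
34 -142.0 [59 62 67 72 76 79 79 76 72 64 56 50 46 47] greenness [-10. -10.  -9.  -6.  -4.   0.   2.   2.   0.  -3.  -6.  -8. -10. -10.]
38 -142.0 [59 64 71 82 92 99 99 91 79 67 59 55 52 49] greenness [-7. -8. -8. -6. -4. -1.  1.  2.  0. -2. -4. -6. -7. -9.]
54 -142.0 [125 130 135 132 119 102  92  92  99 107 110 111 111 111] greenness [ 2.  2.  4. 12. 27. 44. 54. 48. 34. 20.  9.  5.  2. -1.]
the job is handed in; nothing more can be done
None
```

I handed the job in at 14.9 s: the cap is levered out and tilted, the lever is laid back on the bench, and the fingers hold the jaw with its pointer about 1 mm or less from the rider's middle by the cameras. No verdict came back, and I viewed 11 pictures, one over the limit of 10.

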